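Slide the bottle rack through the chute past the drop gate

TASK

Press down the long rail beside the chute with one fingertip so that the gate blade sinks below the chute floor, and keep it down while your other finger, behind the little bottle rack, pushes the rack along the chute over the gate until it rests against the end stop. Then let the rail go so the gate springs up again behind the rack, and move clear. The rack is only pushed, never lifted or carried; never let the gate come up while the rack is over it, and leave the other things on the bench alone.

Things in the scene. Friction and masses are not known exactly. Their poses are not given: they have to be found in the camera images.
- chute: Plywood chute with white floor, fixed to the bench. Origin on the bench under the gate, mid-channel; +y = way the rack travels, -x side has the rail. Channel 56 mm wide (x -28 to 28), y from -260 (open) to 125 (end stop). Floor 55 mm above bench; side walls 5 mm thick, tops at 72. Behind the rail at x = -118 a hinge rod between two posts, tops 68 mm high.
- treadle (a point): Middle of the pressing rail's top, abreast of the blade. Flat aluminium bar outside the chute's -x wall, parallel to it: 24 mm wide (chute x -72 to -48; centre line 60 mm from the channel's), 285 mm long (chute y -225 to 60), top 81 mm above bench at rest. Can be pressed anywhere along its length; a fingertip can slide along it while it stays down.
- blade_top (a point): Middle of the top edge of the steel gate blade, 46 mm wide and 4 mm thick, standing across the channel at chute y = 0; at rest its edge is 16 mm above the chute floor.
- gate (a joint): Hinge angle (rad) of rail and blade, one rigid part. Hinge line along chute y at x = -118, 60 mm above bench. 0 = blade up, channel shut (a spring returns it there); grows as the rail is pressed; at 0.19 the blade is wholly below the floor; hard stop 0.34. Pressing the rail 13 mm gives about 0.25. About 4 N starts it, 7 N fully down.
- rack: Loose plywood rack with three small clear bottles with white caps in a row, standing in the chute on the -y side of the gate. 48 mm wide (x), 90 mm long (y), 0.2 to 0.42 kg. Origin at the centre of its underside, axes along the chute's. Flat end walls reach 42 mm above its underside, caps 57 mm. Home, its origin is at chute y = 80 mm.
- glue: Bystander: grey glue bottle, 48 mm across, 120 mm high, standing on the bench; origin under its centre.
- tape: Bystander: roll of paper tape lying flat, 100 mm across, 30 mm high; origin under its centre.
- block: Bystander: dark steel block 60 x 45 x 40 mm on the bench; origin under its centre.
- can: Bystander: can 52 mm across, 100 mm high, standing on the bench; origin under its centre.
- stop_face (a point): Centre of the end stop's face, which the rack comes to rest against: chute y = 125 mm; the stop's top is 90 mm above the bench.
Mind the look-alikes: they are no part of the job. Leave any red look-alike of the rack alone.

How it is judged:
By the outcome, as a careful person would: the job done as asked, in the order asked, and still so for the second after the job is handed in, with the robot touching nothing.
It also fails if it takes over 51 s, if anything falls off the work surface, if the arm or the gripper's body presses on something with over 40 N, if the wrist force passes 120 N, or if a joint passes its speed limit or range.

ROBOT

A 6-joint arm with a two-finger parallel gripper is mounted at the origin on the work surface. World frame = base frame: x ahead of the robot, y to its left, z up, the work surface at z = 0. Lengths are in m, angles in rad, forces in N, time in s.
With the tool pointing down it reaches from about 0.275 to 0.725 m from the base axis. Payload 15.9 kg.
Tool frame: the origin (TCP) lies at the very end of the fingers, on their centre line; the grasp point (between the pads) lies grip_depth behind it (grip_depth is the distance from the TCP to the grasp point, in m); z points along the fingers, y is the line along which they close (so a half turn about z gives the same grasp; the last joint's range is limited). The gripper opens to 85 mm and grips with 20 to 120 N. Pads are 22 mm wide; open, the fingers measure 114 mm over their backs; the gripper's body (76 mm by 85 mm) begins 54 mm behind the grasp point. The pads swing forward as they close: fully open they stand 13 mm farther back than shut.
Start: joints at [-1.242, 0.213, -0.034, 1.323, 0, 1.571], TCP at [0.161, -0.473, 0.204] pointing down, gripper open.
Joint ranges: [-2.98, 2.98], [-0.74, 1.72], [-1.14, 1.35], [-2.1, 2.04], [-1.57, 1.44], [-3.14, 3.14]. Speed limits (rad/s): [1.89, 1.89, 2.39, 2.57, 3.14, 3.14].

INTERFACE

Orientations are given as [roll, pitch, yaw] about the fixed x, y, z axes, in that order (R = Rz(yaw) Ry(pitch) Rx(roll)).
In Python, from station import * gives the robot as it stands. The module is installed in compiled form; this text tells all that it offers.
- The arm moves only by the tool arm_command, never from a script. Its argument "commands" is a list that holds one entry, the list of rows, each a list of 7 numbers: the shift along the world's x, y, z in mm, then the turn, a rotation vector about the world's x, y, z in rad, then the opening, from -1 (shut) to 1 (fully open). A call has 1 to 5 rows; each row shifts and turns the commanded pose from where the row before left it; what a row does not reach is not made up. A row lasts 1/10 s, in which the tool goes at most 50 mm and 8.59 degrees, less where a joint would pass 70% of its speed; a pose out of reach is approached as far as the arm can. A call with a gripper value outside its range is refused whole. The fingers move at their own pace and stop on an object; "grip_force" is the grip in N (left out, the last holds). Time passes only in rows, so rows that do not move let the fingers close. It gives the time, the measured TCP pose, the force, the opening and the grip force at its end, in the units of the state.
- observe(): the state, without advancing time (a new reading comes with each control period).
- camera(name): name is "scene" or "top" or "wrist"; returns (picture, depth): 420x560x3 uint8, red, green, blue; 420x560 float32, m along the optical axis (not along the pixel's ray), 0 where there is no reading.
- camera_model(name): a dict with "vertical_fov" (degrees; the focal length in pixels is half the picture's height over the tangent of half this angle, whatever the lens; pixels are square), "cx", "cy" (the principal point, pixels), "camera_from_world" (4x4, takes a point from world to camera coordinates). Camera axes: x right, y down, z forward; pixel columns grow to the right and rows downward; lengths in m; the calibration is good to about 2 mm. The wrist camera is an equidistant fisheye: a pixel r from the principal point sees the ray r / f radians off the axis. A picture is of the moment at which its call begins: read the wrist's pose just before it. camera_model takes no time and is no camera call; for the wrist camera it gives the pose at the moment of the call.
- hand_in(): hands the job in; it is judged then, once.
The state is a dict: "time_s": time; "qpos": joint angles; "joint_vel": joint speeds; "effort": joint torques, N m; "eef_pos": TCP position; "tool_rot": TCP orientation; "contact_force": force on the tool from outside, world axes, zero at the start; "ft_torque": the same for the moment, N m; "grip_width": finger opening in m; "grip_force": force on a finger pad.
Only numpy, scipy, OpenCV 4.12 (cv2) and the standard library are available. Lean on these libraries where they do the work, as an engineer would, in place of code of your own. Each camera call takes 0.05 s, during which the arm holds its last target. There are 200 camera calls.

## Working session

There is one attempt and no reset: what is moved stays moved. The work goes in short steps, Python scripts to look and compute and a tool call to move; the robot and the scene stay as the last step left them, time stands still between calls to the robot, and variables do not carry over. Pictures are saved under pics/ and viewed, at most 10 in all, crops included, and the job is handed in when it is done.

Besides the shell and the picture viewer there is one more tool, called after ">>>" as name([rows], argument=value, ...), one row to a line, values as JSON. arm_command: Moves the arm, as the interface text tells. Its arguments: {"type":"object","properties":{"commands":{"type":"array"},"grip_force":{"type":"number"}},"required":["commands"]}

```bash
mkdir -p pics; python3 - <<'E'
from station import *
import cv2,numpy as np
for n in ["top","scene"]:
    p,d=camera(n); cv2.imwrite(f"pics/{n}0.png",p[:,:,::-1]); np.savez(f"{n}0.npz",p=p,d=d,M=camera_model(n)["camera_from_world"])
    print(n,camera_model(n))
o=observe();print(o)
E
```

```text
top {'vertical_fov': 46.185579089138706, 'cx': 280.95206603346224, 'cy': 205.52931889484188, 'camera_from_world': array([[-0.029568  , -0.99950259,  0.01096819,  0.0132122 ],
       [-0.98440247,  0.02721393, -0.17381365,  0.61414052],
       [ 0.17342871, -0.01593644, -0.98471748,  1.45994336],
       [ 0.        ,  0.        ,  0.        ,  1.        ]])}
scene {'vertical_fov': 57.5973086342548, 'cx': 278.7588675618291, 'cy': 208.75589836959307, 'camera_from_world': array([[-7.94065860e-01,  6.07831000e-01,  9.41409318e-04,
         4.88622409e-01],
       [ 5.19031296e-01,  6.78863003e-01, -5.19376104e-01,
        -2.92101641e-01],
       [-3.16331984e-01, -4.11930211e-01, -8.54545246e-01,
         1.26803195e+00],
       [ 0.00000000e+00,  0.00000000e+00,  0.00000000e+00,
         1.00000000e+00]])}
{'time_s': 0.1, 'qpos': array([-1.24200642e+00,  2.13329459e-01, -3.49549561e-02,  1.32351773e+00,
       -2.22584613e-05,  1.57078191e+00]), 'joint_vel': array([-0.0003087 , -0.00089367,  0.00224794, -0.00014417, -0.00042994,
        0.0015066 ]), 'effort': array([ 1.37192306e-03, -6.87249756e+01,  4.87807918e+01,  1.23164532e-02,
        4.15991644e-05,  6.94077116e-07]), 'eef_pos': array([ 0.16133642, -0.47291059,  0.20327085]), 'tool_rot': array([-3.14058684e+00,  2.22439494e-05,  3.28804342e-01]), 'contact_force': array([-0.06394183, -0.96898483, -0.36535772]), 'ft_torque': array([-0.04690032, -0.00587066,  0.02606575]), 'grip_force': 0.0, 'grip_width': 0.08572087943351252}
```

View pics/top0.png

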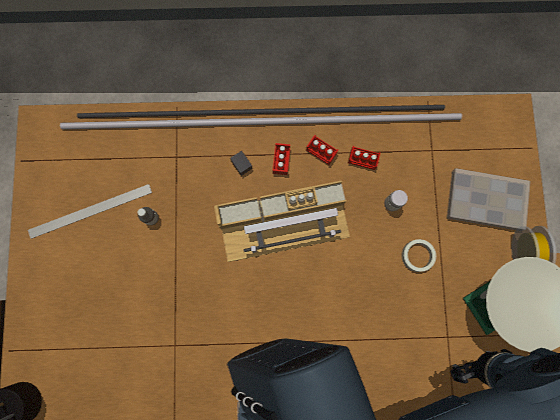

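View pics/scene0.png

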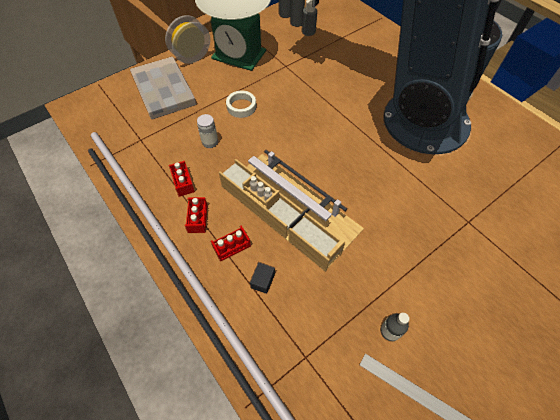

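The top view shows the chute: end stop at the left (218,215), gate near (261,206), and the natural-wood rack at (300,199). The rail (245–338, 212–230) lies on the robot's side. The red racks are look-alikes. The scene view agrees. Next I'll measure the rail, rack and gate.

```bash
cat > h.py <<'E'
import numpy as np,cv2
from station import *
def ray(n,uv,z,M=None):
    m=camera_model(n); T=m["camera_from_world"] if M is None else M
    f=210/np.tan(np.radians(m["vertical_fov"]/2)); uv=np.atleast_2d(np.asarray(uv,float))
    r=np.c_[(uv[:,0]-m["cx"])/f,(uv[:,1]-m["cy"])/f,np.ones(len(uv))]@T[:3,:3]
    c=-T[:3,:3].T@T[:3,3]; return c+r*((z-c[2])/r[:,2])[:,None]
def blobs(mask,amin,amax=1e9):
    k,l,s,c=cv2.connectedComponentsWithStats(mask.astype(np.uint8))
    return [(l==i,c[i],s[i,4]) for i in range(1,k) if amin<=s[i,4]<=amax]
E
python3 - <<'E'
from h import *
for n,box in [("top",(200,175,360,270)),("scene",(205,140,375,275))]:
    z=np.load(f"{n}0.npz");p=z["p"];d=z["d"]
    x0,y0,x1,y1=box
    cv2.imwrite(f"pics/{n}c.png",cv2.resize(p[y0:y1,x0:x1,::-1],None,fx=4.7,fy=4.4 if 0 else 4.4,interpolation=cv2.INTER_CUBIC))
    h=cv2.cvtColor(p,cv2.COLOR_RGB2HSV); m=np.zeros(p.shape[:2],bool); m[y0:y1,x0:x1]=1
    w=m&(h[...,1]<45)&(h[...,2]>150)
    for b,c,a in blobs(w,8):
        pts=np.argwhere(b)[:,::-1]; P=ray(n,pts,.081)[:,:2]*1000
        r=cv2.minAreaRect(P.astype(np.float32)); print(n,c.round(1),a,[np.round(q,1) for q in r])
E
```

```text
top [329.6 194.2] 401 [array([ 640.9, -152. ]), array([47.8, 81.2]), np.float64(9.9)]
top [309.8 194.3] 19 [array([641. , -91.5]), array([15.2,  9.3]), np.float64(88.4)]
top [301.1 196.1] 18 [array([637.1, -65.5]), array([13.6, 11. ]), np.float64(61.3)]
top [273.8 205.3] 369 [array([611.6,  17.9]), array([48.1, 72.6]), np.float64(9.9)]
top [292.6 197.6] 20 [array([633.2, -39.6]), array([12.9, 13. ]), np.float64(43.7)]
top [239.7 211.9] 587 [array([593.5, 121.7]), array([ 47.9, 115.6]), np.float64(9.9)]
top [290.4 220.3] 692 [array([563.4, -31.7]), array([ 22.1, 284.2]), np.float64(9.8)]
top [332.3 232. ] 20 [array([ 524.8, -154.3]), array([12., 12.]), np.float64(88.4)]
top [252.6 248. ] 21 [array([483.7,  82.9]), array([11.9, 12. ]), np.float64(88.9)]
scene [270.8 153.5] 17 [array([ 531.5, -146.3]), array([12.7, 11.3]), np.float64(15.2)]
scene [289.8 187.5] 738 [array([562.5, -29.9]), array([ 24.5, 283.8]), np.float64(10.2)]
scene [236.5 174.5] 299 [array([ 649.3, -139.1]), array([44.6, 74.9]), np.float64(9.8)]
scene [253. 178.] 18 [array([ 622. , -107.4]), array([13.5, 11.1]), np.float64(52.6)]
scene [252.  183.8] 8 [array([635.5, -93.9]), array([ 4.2, 11.1]), np.float64(21.8)]
scene [259.9 183.8] 19 [array([618.5, -79.7]), array([13.2, 10.9]), np.float64(54.2)]
scene [267.2 189. ] 19 [array([613.2, -54.9]), array([13. , 10.8]), np.float64(52.6)]
scene [284.1 211.9] 402 [array([620.4,  29.9]), array([46.6, 71.4]), np.float64(8.1)]
scene [337.1 202. ] 24 [array([490.8,  90.2]), array([14.5, 11.6]), np.float64(9.7)]
scene [314.6 235.9] 692 [array([603. , 130.4]), array([ 45.2, 108.8]), np.float64(9.8)]
scene [238. 233.] 21 [array([750.4,   8.1]), array([11.6, 10. ]), np.float64(55.6)]
scene [229.  237.4] 25 [array([775.3,   4.9]), array([14.1, 10. ]), np.float64(56.3)]
scene [219.9 241.9] 22 [array([799.8,   1.7]), array([11.6,  9.9]), np.float64(57.0)]
```

View pics/topc.png

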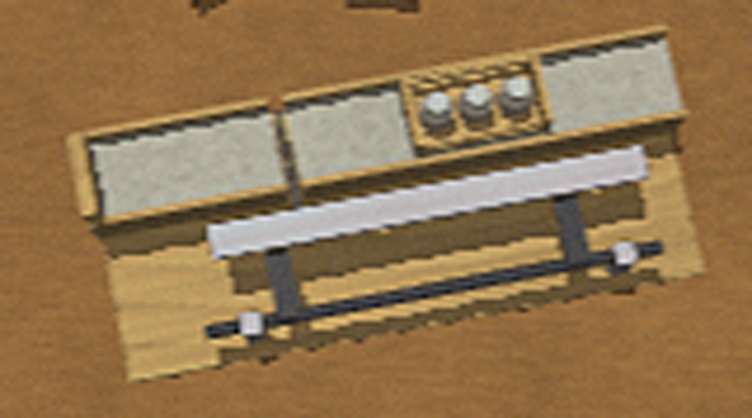

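The crop shows the gate slot at crop (290,150), the rack at crop (400–550, 60–150) and the rail at crop (208–645, 150–255). The rail measures 284×22–24 mm in both views, so the chute pose looks reliable. Next is the rack in chute coordinates.

```bash
cat >> h.py <<'E'
th=np.radians(9.87); ex=np.array([np.cos(th),np.sin(th)]); ey=np.array([-ex[1],ex[0]])
O=np.array([563.,-30.8])+60*ex+82.5*ey
def ch(P): q=np.atleast_2d(P)[:,:2]-O; return np.c_[q@ex,q@ey]
def wo(x,y): return O+x*ex+y*ey
E
python3 - <<'E'
from h import *
print(O)
print(ch(ray("top",[[309.8,194.3],[301.1,196.1],[292.6,197.6]],.111)*1000))
print(ch(ray("scene",[[253,178],[259.9,183.8],[267.2,189]],.111)*1000))
# floor ends: check
t=np.load("top0.npz");p=t["p"]; h=cv2.cvtColor(p,cv2.COLOR_RGB2HSV)
for u in[(329,194),(274,205),(240,212)]:
    w=(h[...,1]<45)&(h[...,2]>150)
    for b,c,a in blobs(w,300):
        if b[u[1],u[0]]: P=ch(ray("top",np.argwhere(b)[:,::-1],.055)*1000); print(np.percentile(P,[1,50,99],axis=0).round(1).tolist())
print(wo(-30,-185),wo(-30,24))
E
```

```text
[607.97035762  60.76373155]
[[   1.41819027 -153.33910842]
 [   1.21756431 -126.87837129]
 [   1.78605314 -101.22873069]]
[[  -0.67112761 -151.58916056]
 [   0.35780861 -125.18270179]
 [  -0.69733957  -99.81217923]]
[[-23.7, -259.0], [-0.4, -219.6], [23.6, -179.1]]
[[-23.7, -79.6], [0.0, -44.0], [24.0, -7.7]]
[[-23.1, 6.4], [0.6, 62.7], [24.4, 118.6]]
[ 610.12583705 -126.64052109] [574.30046263  79.26611442]
```

>>> arm_command([
  [[0,0,0,0,0,0.14,0.1],[0,0,0,0,0,0.14,0.1],[0,0,0,0,0,0.14,0.1],[0,0,0,0,0,0.14,0.1],[0,0,0,0,0,0.14,0.1]],
])

```text
time_s: 0.6
eef_pos: [0.1614, -0.473, 0.2034]
tool_rot: [-3.141, -0.0, 1.035]
contact_force: [0.8, 0.4, 0.2]
grip_width: 0.0472
grip_force: 0.0
```

>>> arm_command([
  [[30,22,0,0,0,0.14,0.1],[30,23,0,0,0,0.14,0.1],[30,22,0,0,0,0.14,0.1],[30,23,0,0,0,0.14,0.1],[30,22,0,0,0,0.14,0.1]],
])

```text
time_s: 1.1
eef_pos: [0.3123, -0.36, 0.2035]
tool_rot: [-3.141, -0.0, 1.734]
contact_force: [0.8, -0.8, 0.2]
grip_width: 0.0471
grip_force: 0.0
```

>>> arm_command([
  [[30,22,0,0,0,0,0.1],[30,23,0,0,0,0,0.1],[30,22,0,0,0,0,0.1],[30,23,0,0,0,0,0.1],[30,22,0,0,0,0,0.1]],
])

```text
time_s: 1.6
eef_pos: [0.4624, -0.2479, 0.2035]
tool_rot: [-3.141, -0.0, 1.729]
contact_force: [0.3, -1.5, -0.2]
grip_width: 0.0469
grip_force: 0.0
```

>>> arm_command([
  [[30,22,0,0,0,0,0.1],[30,23,0,0,0,0,0.1],[30,22,0,0,0,0,0.1],[30,23,0,0,0,0,0.1],[0,0,0,0,0,0,0.1]],
])

```text
time_s: 2.1
eef_pos: [0.5838, -0.1563, 0.2024]
tool_rot: [-3.141, -0.001, 1.732]
contact_force: [1.2, -0.9, 0.3]
grip_width: 0.0471
grip_force: 0.0
```

>>> arm_command([
  [[28,22,0,0,0,0.011,0.1],[0,0,-20,0,0,0,0.1],[0,0,-30,0,0,0,0.1],[0,0,-30,0,0,0,0.1],[0,0,0,0,0,0,0.1]],
])

```text
time_s: 2.6
eef_pos: [0.6067, -0.1369, 0.1198]
tool_rot: [-3.135, -0.002, 1.74]
contact_force: [-0.5, -0.2, 0.4]
grip_width: 0.0471
grip_force: 0.0
```

```bash
python3 - <<'E'
from h import *
o=observe(); print(o["eef_pos"],o["tool_rot"],ch(o["eef_pos"]*1000))
a=camera("wrist")[0]; b=camera("scene")[0][100:280,150:400]
cv2.imwrite("pics/w1.png",np.hstack([cv2.resize(a,(400,300)),cv2.resize(b,(400,300),interpolation=cv2.INTER_CUBIC)])[:,:,::-1])
E
```

```text
[ 0.60669199 -0.13694764  0.11982107] [-3.13540182e+00 -2.44670066e-03  1.73957101e+00] [[ -35.14979683 -194.56596023]]
```

View pics/w1.png

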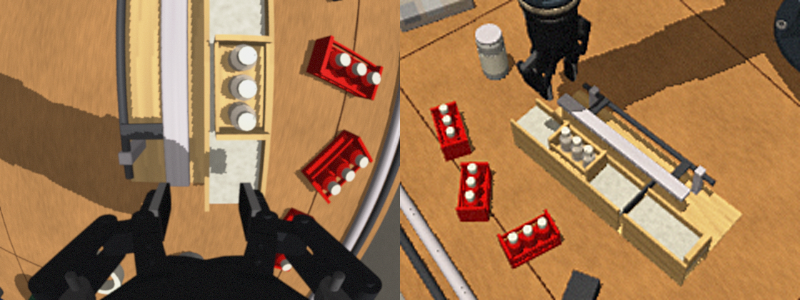

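The wrist view shows the left finger near the rail (about 163,215 in the picture) and the right finger behind the rack in the channel (about 245,215). The tool sits about 5 mm too far toward -x, so I'll correct that and descend.

>>> arm_command([
  [[5,2,0,0,0,0,0.1],[0,0,-10,0,0,0,0.1],[0,0,-10,0,0,0,0.1],[0,0,-5,0,0,0,0.1],[0,0,0,0,0,0,0.1]],
])

```text
time_s: 3.2
eef_pos: [0.6137, -0.135, 0.0976]
tool_rot: [-3.14, -0.001, 1.74]
contact_force: [-0.4, 0.3, -0.8]
grip_width: 0.0468
grip_force: 0.0
```

```bash
cat > s.py <<'E'
from h import *
o=observe(); print(o["time_s"],o["eef_pos"].round(4),o["tool_rot"].round(4),ch(o["eef_pos"]*1000).round(1),o["contact_force"].round(1),o["ft_torque"].round(2))
E
python3 s.py
```

```text
3.2 [ 0.6137 -0.135   0.0976] [-3.1399e+00 -7.0000e-04  1.7398e+00] [[ -27.9 -193.9]] [-0.4  0.3 -0.8] [ 0.04  0.02 -0.05]
```

>>> arm_command([
  [[-1,0,-5,0,0,0,0.1],[0,0,-5,0,0,0,0.1],[0,0,-3,0,0,0,0.1],[0,0,0,0,0,0,0.1],[0,0,0,0,0,0,0.1]],
])

```text
time_s: 3.7
eef_pos: [0.6135, -0.1352, 0.0858]
tool_rot: [3.141, 0.0, 1.74]
contact_force: [0.4, 0.3, 0.1]
grip_width: 0.0471
grip_force: 0.0
```

>>> arm_command([
  [[0,0,-2,0,0,0,0.1],[0,0,-2,0,0,0,0.1],[0,0,-2,0,0,0,0.1],[0,0,0,0,0,0,0.1],[0,0,0,0,0,0,0.1]],
])

```text
time_s: 4.2
eef_pos: [0.6134, -0.1352, 0.0797]
tool_rot: [-3.141, -0.0, 1.74]
contact_force: [-0.1, 0.7, 0.3]
grip_width: 0.0468
grip_force: 0.0
```

>>> arm_command([
  [[0,0,-2,0,0,0,0.1],[0,0,-2,0,0,0,0.1],[0,0,0,0,0,0,0.1],[0,0,0,0,0,0,0.1]],
])

```text
time_s: 4.6
eef_pos: [0.6134, -0.1351, 0.0756]
tool_rot: [-3.141, -0.0, 1.74]
contact_force: [-0.6, -0.1, -0.3]
grip_width: 0.0468
grip_force: 0.0
```

>>> arm_command([
  [[0,0,-2,0,0,0,0.1],[0,0,-2,0,0,0,0.1],[0,0,0,0,0,0,0.1],[0,0,0,0,0,0,0.1]],
])

```text
time_s: 5.0
eef_pos: [0.6134, -0.1352, 0.0716]
tool_rot: [-3.141, -0.0, 1.74]
contact_force: [-1.0, 0.1, -0.5]
grip_width: 0.047
grip_force: 0.0
```

```bash
python3 - <<'E'
import runpy; runpy.run_path("s.py")
from h import *
a=camera("wrist")[0]; b=camera("scene")[0][100:280,150:400]
cv2.imwrite("pics/w2.png",np.hstack([cv2.resize(a,(400,300)),cv2.resize(b,(400,300),interpolation=cv2.INTER_CUBIC)])[:,:,::-1])
E
```

```text
5.0 [ 0.6134 -0.1352  0.0716] [-3.1415e+00 -1.0000e-04  1.7398e+00] [[ -28.2 -194. ]] [-1.   0.1 -0.5] [ 0.  0. -0.]
```

View pics/w2.png

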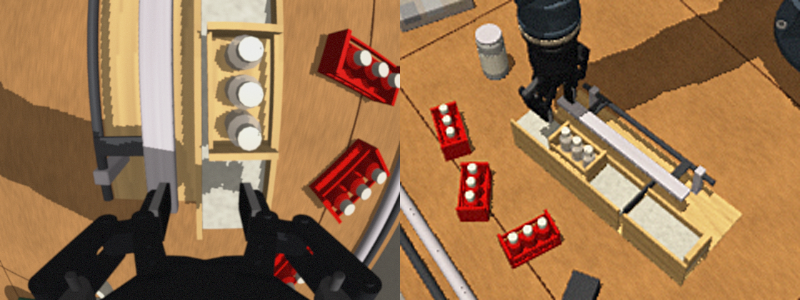

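Left finger at about (158,210) is over the rail, and the right one at (250,210) is in the channel behind the rack. The tips sit a few mm behind the TCP at this opening, so I'll keep descending until contact.

>>> arm_command([
  [[0,0,-2,0,0,0,0.1],[0,0,-2,0,0,0,0.1],[0,0,0,0,0,0,0.1]],
])

```text
time_s: 5.4
eef_pos: [0.6132, -0.1352, 0.0673]
tool_rot: [-3.141, -0.0, 1.74]
contact_force: [0.3, -0.1, -0.1]
grip_width: 0.0469
grip_force: 0.0
```

>>> arm_command([
  [[0,0,-2,0,0,0,0.1],[0,0,-2,0,0,0,0.1],[0,0,0,0,0,0,0.1]],
])

```text
time_s: 5.7
eef_pos: [0.6132, -0.1352, 0.0634]
tool_rot: [-3.141, -0.0, 1.74]
contact_force: [-0.8, -0.6, -0.0]
grip_width: 0.0474
grip_force: 0.0
```

```bash
python3 s.py
```

```text
5.7 [ 0.6132 -0.1352  0.0634] [-3.1412e+00 -2.0000e-04  1.7398e+00] [[ -28.4 -193.9]] [-0.8 -0.6 -0. ] [0.03 0.02 0.02]
```

```bash
python3 - <<'E'
from h import *
a,d=camera("wrist"); b,ds=camera("scene"); np.savez("w3.npz",a=a,d=d,b=b,ds=ds)
m=camera_model("wrist");print(m)
cv2.imwrite("pics/w3.png",np.hstack([cv2.resize(a[200:400,120:400],(420,300)),cv2.resize(b[130:205,210:305],(380,300),interpolation=cv2.INTER_CUBIC)])[:,:,::-1])
E
```

```text
{'vertical_fov': 65.70646984690485, 'cx': 286.40577286650824, 'cy': 207.1090653196818, 'camera_from_world': array([[ 0.98582544,  0.16776604, -0.00165985, -0.58215387],
       [ 0.16018384, -0.93823671,  0.30668065, -0.22200293],
       [ 0.04989326, -0.30259947, -0.95181102,  0.17486715],
       [ 0.        ,  0.        ,  0.        ,  1.        ]])}
```

View pics/w3.png

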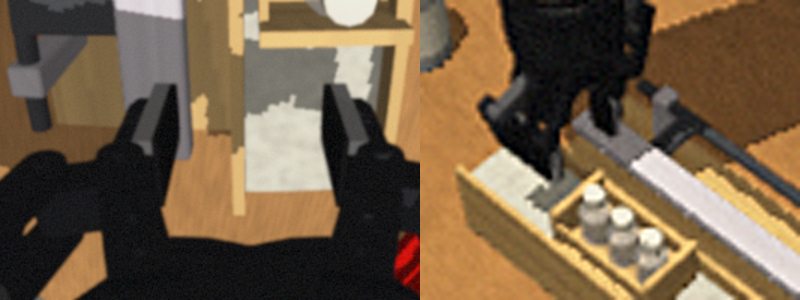

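```bash
python3 - <<'E'
from h import *
z=np.load("w3.npz");a=z["a"];d=z["d"];m=camera_model("wrist")
f=210/np.tan(np.radians(m["vertical_fov"]/2));v,u=np.mgrid[:420,:560]
X=(u-m["cx"]);Y=(v-m["cy"]);r=np.hypot(X,Y)+1e-9;t=np.tan(r/f)/r
P=np.dstack([X*t*d,Y*t*d,d])-m["camera_from_world"][:3,3];P=P@m["camera_from_world"][:3,:3]*1000
C=ch(P.reshape(-1,3)).reshape(420,560,2)
for vv in range(250,330,6):
    print(vv,[(uu,*C[vv,uu].round(0).astype(int),int(P[vv,uu,2])) for uu in (205,215,225,232,236,342,350,358)])
E
```

```text
250 [(205, np.int64(-71), np.int64(-189), 80), (215, np.int64(-66), np.int64(-188), 81), (225, np.int64(-60), np.int64(-188), 81), (232, np.int64(-56), np.int64(-188), 81), (236, np.int64(-54), np.int64(-188), 81), (342, np.int64(6), np.int64(-200), 55), (350, np.int64(11), np.int64(-201), 55), (358, np.int64(16), np.int64(-200), 55)]
256 [(205, np.int64(-71), np.int64(-192), 81), (215, np.int64(-66), np.int64(-192), 80), (225, np.int64(-57), np.int64(-183), 98), (232, np.int64(-53), np.int64(-183), 98), (236, np.int64(-51), np.int64(-183), 98), (342, np.int64(-2), np.int64(-183), 98), (350, np.int64(2), np.int64(-183), 98), (358, np.int64(16), np.int64(-205), 55)]
262 [(205, np.int64(-72), np.int64(-195), 81), (215, np.int64(-67), np.int64(-196), 79), (225, np.int64(-55), np.int64(-182), 105), (232, np.int64(-52), np.int64(-182), 105), (236, np.int64(-51), np.int64(-186), 99), (342, np.int64(-3), np.int64(-184), 103), (350, np.int64(1), np.int64(-184), 103), (358, np.int64(17), np.int64(-209), 54)]
268 [(205, np.int64(-72), np.int64(-199), 81), (215, np.int64(-61), np.int64(-187), 1
[... 3002 characters left out ...]
4(-182), 146)]
322 [(205, np.int64(-55), np.int64(-183), 148), (215, np.int64(-51), np.int64(-182), 149), (225, np.int64(-53), np.int64(-197), 130), (232, np.int64(-51), np.int64(-203), 122), (236, np.int64(-74), np.int64(-299), 1), (342, np.int64(-4), np.int64(-202), 124), (350, np.int64(-3), np.int64(-197), 131), (358, np.int64(-4), np.int64(-182), 149)]
328 [(205, np.int64(-52), np.int64(-177), 158), (215, np.int64(-49), np.int64(-177), 158), (225, np.int64(-53), np.int64(-200), 130), (232, np.int64(-78), np.int64(-306), 0), (236, np.int64(-74), np.int64(-305), 1), (342, np.int64(-4), np.int64(-204), 125), (350, np.int64(-9), np.int64(-177), 158), (358, np.int64(-7), np.int64(-177), 158)]
```

Wrist depth puts the fingertips at z≈97, with the rail at 81 and the floor at 55, both correct. That leaves about 16 mm to go, with fingers at chute x ≈ -59 and 0 and front edge at y=-183. I'll keep descending.

>>> arm_command([
  [[-1,0,-4,0,0,0,0.1],[0,0,-4,0,0,0,0.1],[0,0,-4,0,0,0,0.1],[0,0,0,0,0,0,0.1]],
])

```text
time_s: 6.2
eef_pos: [0.6123, -0.1352, 0.0512]
tool_rot: [-3.141, -0.0, 1.74]
contact_force: [-0.2, 0.8, -0.6]
grip_width: 0.0471
grip_force: 0.0
```

>>> arm_command([
  [[0,0,-2,0,0,0,0.1],[0,0,-2,0,0,0,0.1],[0,0,0,0,0,0,0.1]],
])

```text
time_s: 6.5
eef_pos: [0.6131, -0.1351, 0.0479]
tool_rot: [3.14, 0.0, 1.74]
contact_force: [2.8, 1.7, 5.5]
grip_width: 0.0467
grip_force: 2.5
```

>>> arm_command([
  [[0,0,-2,0,0,0,0.1],[0,0,-2,0,0,0,0.1],[0,0,0,0,0,0,0.1]],
])

```text
time_s: 6.8
eef_pos: [0.6132, -0.1352, 0.0441]
tool_rot: [3.14, 0.0, 1.74]
contact_force: [4.2, 1.6, 5.7]
grip_width: 0.0469
grip_force: 2.9
```

>>> arm_command([
  [[0,0,-2,0,0,0,0.1],[0,0,-2,0,0,0,0.1],[0,0,-2,0,0,0,0.1],[0,0,-3,0,0,0,0.1],[0,0,0,0,0,0,0.1]],
])

```text
time_s: 7.3
eef_pos: [0.6136, -0.1352, 0.0352]
tool_rot: [3.139, 0.001, 1.74]
contact_force: [6.6, 2.6, 6.2]
grip_width: 0.0467
grip_force: 3.8
```

```bash
python3 - <<'E'
import runpy; runpy.run_path("s.py")
from h import *
a,d=camera("wrist"); b,ds=camera("top");m=camera_model("wrist")
f=210/np.tan(np.radians(m["vertical_fov"]/2));v,u=np.mgrid[:420,:560]
X=(u-m["cx"]);Y=(v-m["cy"]);r=np.hypot(X,Y)+1e-9;t=np.tan(r/f)/r
P=np.dstack([X*t*d,Y*t*d,d])-m["camera_from_world"][:3,3];P=P@m["camera_from_world"][:3,:3]*1000
C=ch(P.reshape(-1,3)).reshape(420,560,2);z=P[...,2]
for y0 in(-150,-120,-80):
    k=(abs(C[...,0]+60)<5)&(abs(C[...,1]-y0)<10)&(d>0);print(y0,k.sum(),np.median(z[k]) if k.any() else 0)
k=(abs(C[...,0])<18)&(abs(C[...,1])<4)&(d>0);print("gate",k.sum(),np.percentile(z[k],[5,50,95]) if k.any() else 0)
k=(abs(C[...,0])<18)&(z>85)&(z<98)&(C[...,1]<-160)&(C[...,1]>-178);print("rack back",np.percentile(C[...,1][k],[2,50]) if k.any() else 0)
cv2.imwrite("pics/w4.png",np.hstack([cv2.resize(a,(400,300)),cv2.resize(b[175:270,200:360],(400,300),interpolation=cv2.INTER_CUBIC)])[:,:,::-1])
E
```

```text
7.3 [ 0.6136 -0.1352  0.0352] [3.1395e+00 5.0000e-04 1.7400e+00] [[ -28.1 -194.1]] [6.6 2.6 6.2] [ 0.3  -1.19 -0.02]
-150 1029 66.2150953561393
-120 1122 66.21437254104472
-80 1078 66.221658692473
gate 0 0
rack back [-170.69570583 -166.39482202]
```

View pics/w4.png

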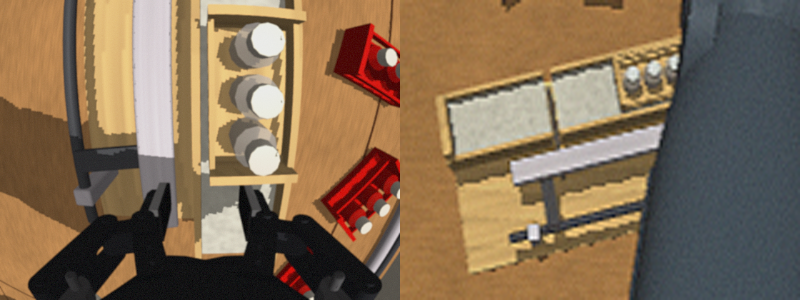

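The rail is at z=66.2, so the hinge angle is about 0.255. The top view shows the gate slot clear with no blade standing at crop (550,110). The rack's back end is at y=-171. I'll start pushing.

>>> arm_command([
  [[-0.7,4,-0.5,0,0,0,0.1],[-0.7,4,-0.5,0,0,0,0.1],[-0.7,4,0,0,0,0,0.1],[-0.7,4,0,0,0,0,0.1],[-0.7,4,0,0,0,0,0.1]],
])

```text
time_s: 7.9
eef_pos: [0.6094, -0.116, 0.0342]
tool_rot: [3.141, 0.002, 1.739]
contact_force: [1.8, -4.4, 5.4]
grip_width: 0.0474
grip_force: 3.8
```

>>> arm_command([
  [[-1,6,0,0,0,0,0.1],[-1,6,0,0,0,0,0.1],[-1,6,0,0,0,0,0.1],[-1,6,0,0,0,0,0.1],[-1,6,0,0,0,0,0.1]],
])

```text
time_s: 8.4
eef_pos: [0.6044, -0.0859, 0.0342]
tool_rot: [3.141, 0.002, 1.739]
contact_force: [2.5, -6.1, 5.4]
grip_width: 0.0472
grip_force: 3.8
```

```bash
cat > w.py <<'E'
import runpy; runpy.run_path("s.py")
from h import *
a,d=camera("wrist");m=camera_model("wrist")
f=210/np.tan(np.radians(m["vertical_fov"]/2));v,u=np.mgrid[:420,:560]
X=(u-m["cx"]);Y=(v-m["cy"]);r=np.hypot(X,Y)+1e-9;t=np.tan(r/f)/r
P=np.dstack([X*t*d,Y*t*d,d])-m["camera_from_world"][:3,3];P=P@m["camera_from_world"][:3,:3]*1000
C=ch(P.reshape(-1,3)).reshape(420,560,2);z=P[...,2]; y=observe()["eef_pos"]; yc=ch(y*1000)[0,1]
k=(abs(C[...,0]+60)<5)&(abs(C[...,1]-yc-45)<12)&(d>0);print("rail z",np.median(z[k]))
k=(abs(C[...,0])<22)&(z>94)&(z<99)&(C[...,1]>yc+6)&(C[...,1]<yc+25);print("rack back",np.percentile(C[...,1][k],[2,50,98]) if k.any() else 0, "x",np.percentile(C[...,0][k],[2,98]) if k.any() else 0)
E
python3 w.py
```

```text
8.4 [ 0.6044 -0.0859  0.0342] [3.1408e+00 1.8000e-03 1.7393e+00] [[ -28.6 -143.9]] [ 2.5 -6.1  5.4] [-1.12 -0.35  0.08]
rail z 64.86143943472071
rack back [-135.50570319 -129.31148726 -120.32504554] x [-21.20089803  20.96125989]
```

>>> arm_command([
  [[-1.4,8,0,0,0,0,0.1],[-1.4,8,0,0,0,0,0.1],[-1.4,8,0,0,0,0,0.1],[-1.4,8,0,0,0,0,0.1],[-1.4,8,0,0,0,0,0.1]],
])

```text
time_s: 8.95
eef_pos: [0.5974, -0.0458, 0.0342]
tool_rot: [3.141, 0.002, 1.739]
contact_force: [3.1, -4.7, 6.1]
grip_width: 0.0466
grip_force: 3.9
```

>>> arm_command([
  [[-1.4,8,0,0,0,0,0.1],[-1.4,8,0,0,0,0,0.1],[-1.4,8,0,0,0,0,0.1],[-1.4,8,0,0,0,0,0.1],[-1.4,8,0,0,0,0,0.1]],
])

```text
time_s: 9.45
eef_pos: [0.5905, -0.0058, 0.0342]
tool_rot: [3.141, 0.002, 1.739]
contact_force: [2.8, -5.7, 5.4]
grip_width: 0.0472
grip_force: 4.0
```

```bash
python3 w.py
```

```text
9.45 [ 0.5905 -0.0058  0.0342] [3.1407e+00 1.9000e-03 1.7393e+00] [[-28.7 -62.6]] [ 2.8 -5.7  5.4] [-1.11 -0.41  0.04]
rail z 64.825481708566
rack back [-54.04043637 -47.67735413 -39.16772721] x [-21.22072748  20.88326788]
```

>>> arm_command([
  [[-1.4,8,0,0,0,0,0.1],[-1.4,8,0,0,0,0,0.1],[-1.4,8,0,0,0,0,0.1],[-1.4,8,0,0,0,0,0.1],[-1.4,8,0,0,0,0,0.1]],
])

```text
time_s: 10.0
eef_pos: [0.5834, 0.0342, 0.0342]
tool_rot: [3.141, 0.002, 1.739]
contact_force: [2.4, -5.3, 6.7]
grip_width: 0.0468
grip_force: 4.0
```

>>> arm_command([
  [[-1,6,0,0,0,0,0.1],[-1,6,0,0,0,0,0.1],[-1,6,0,0,0,0,0.1],[-1,6,0,0,0,0,0.1],[-1,6,0,0,0,0,0.1]],
])

```text
time_s: 10.5
eef_pos: [0.5785, 0.0641, 0.0342]
tool_rot: [3.141, 0.002, 1.739]
contact_force: [3.0, -5.8, 6.7]
grip_width: 0.0472
grip_force: 4.1
```

>>> arm_command([
  [[-0.5,3,0,0,0,0,0.1],[-0.5,3,0,0,0,0,0.1],[-0.5,3,0,0,0,0,0.1],[0,0,0,0,0,0,0.1]],
])

```text
time_s: 10.9
eef_pos: [0.5769, 0.0734, 0.0342]
tool_rot: [3.141, 0.001, 1.74]
contact_force: [2.7, -2.1, 5.6]
grip_width: 0.047
grip_force: 3.1
```

```bash
python3 w.py
```

```text
10.9 [0.5769 0.0734 0.0342] [3.1407e+00 1.3000e-03 1.7397e+00] [[-28.4  17.8]] [ 2.7 -2.1  5.6] [-0.51 -0.32  0.04]
rail z 5.180288654138046
rack back [25.21912781 31.45057503 39.77975236] x [-21.0166879   20.90489521]
```

Rack back end is at about y=29, so roughly 6 mm remains. I'll creep in until the stop shows in the force.

>>> arm_command([
  [[-0.3,2,0,0,0,0,0.1],[-0.3,2,0,0,0,0,0.1],[-0.2,1,0,0,0,0,0.1]],
])

```text
time_s: 11.25
eef_pos: [0.5762, 0.0781, 0.0342]
tool_rot: [3.141, 0.002, 1.739]
contact_force: [2.0, -5.3, 6.0]
grip_width: 0.047
grip_force: 3.9
```

>>> arm_command([
  [[-0.2,1,0,0,0,0,0.1],[-0.2,1,0,0,0,0,0.1]],
])

```text
time_s: 11.45
eef_pos: [0.5759, 0.0796, 0.0342]
tool_rot: [3.141, 0.002, 1.739]
contact_force: [5.3, -13.3, 6.2]
grip_width: 0.047
grip_force: 8.2
```

>>> arm_command([
  [[-0.1,0.6,0,0,0,0,0.1],[0,0,0,0,0,0,0.1],[0,0,0,0,0,0,0.1]],
])

```text
time_s: 11.75
eef_pos: [0.5759, 0.0796, 0.0342]
tool_rot: [3.141, 0.003, 1.738]
contact_force: [4.2, -11.6, 5.8]
grip_width: 0.0471
grip_force: 7.3
```

```bash
python3 w.py
```

```text
11.75 [0.5759 0.0796 0.0342] [3.1406 0.0033 1.7384] [[-28.3  24.1]] [  4.2 -11.6   5.8] [-2.29 -0.68 -0.16]
rail z 4.187554300857646
rack back [31.47150531 37.81387754 47.0031076 ] x [-21.22939241  21.02303452]
```

The rack is seated: finger front at y≈35 and the force has risen. I'll back off 3 mm, with the finger still past the blade, then rise straight up.

>>> arm_command([
  [[0.3,-2,0,0,0,0,0.1],[0.3,-2,0,0,0,0,0.1],[0,0,0,0,0,0,0.1]],
])

```text
time_s: 12.1
eef_pos: [0.5761, 0.0775, 0.0341]
tool_rot: [3.141, -0.0, 1.74]
contact_force: [2.1, 2.9, 5.5]
grip_width: 0.047
grip_force: 3.1
```

>>> arm_command([
  [[0,0,3,0,0,0,0.1],[0,0,4,0,0,0,0.1],[0,0,4,0,0,0,0.1],[0,0,5,0,0,0,0.1],[0,0,5,0,0,0,0.1]],
])

```text
time_s: 12.6
eef_pos: [0.5756, 0.0773, 0.0549]
tool_rot: [-3.141, 0.0, 1.74]
contact_force: [-0.0, -0.2, -0.5]
grip_width: 0.0467
grip_force: 0.0
```

>>> arm_command([
  [[0,0,20,0,0,0,0.1],[0,0,30,0,0,0,0.1],[0,0,40,0,0,0,0.1],[0,0,40,0,0,0,0.1],[0,0,20,0,0,0,0.1]],
])

```text
time_s: 13.1
eef_pos: [0.5766, 0.0775, 0.2084]
tool_rot: [3.138, 0.0, 1.74]
contact_force: [0.2, -0.2, 0.1]
grip_width: 0.0468
grip_force: 0.0
```

>>> arm_command([
  [[-30,-30,0,0,0,0,0.1],[-30,-30,0,0,0,0,0.1],[-30,-30,0,0,0,0,0.1],[-30,-30,0,0,0,0,0.1],[-30,-30,0,0,0,0,0.1]],
])

```text
time_s: 13.6
eef_pos: [0.4244, -0.0735, 0.2048]
tool_rot: [3.141, 0.0, 1.74]
contact_force: [0.3, -1.2, -0.3]
grip_width: 0.0468
grip_force: 0.0
```

>>> arm_command([
  [[0,-40,0,0,0,0,0.1],[0,-40,0,0,0,0,0.1],[0,-40,0,0,0,0,0.1],[0,-40,0,0,0,0,0.1],[0,0,0,0,0,0,0.1]],
])

```text
time_s: 14.1
eef_pos: [0.4253, -0.2363, 0.2045]
tool_rot: [-3.141, 0.001, 1.736]
contact_force: [-0.9, 0.2, 0.9]
grip_width: 0.0473
grip_force: 0.0
```

```bash
python3 - <<'E'
import runpy; runpy.run_path("s.py")
from h import *
b=camera("top")[0];c=camera("scene")[0]
cv2.imwrite("pics/w5.png",np.hstack([cv2.resize(b[175:270,200:360],(400,300),interpolation=cv2.INTER_CUBIC),cv2.resize(c[130:280,180:380],(400,300),interpolation=cv2.INTER_CUBIC)])[:,:,::-1])
E
```

```text
14.1 [ 0.4253 -0.2363  0.2045] [-3.1411e+00  8.0000e-04  1.7360e+00] [[-230.9 -261.4]] [-0.9  0.2  0.9] [0.02 0.03 0.02]
```

View pics/w5.png

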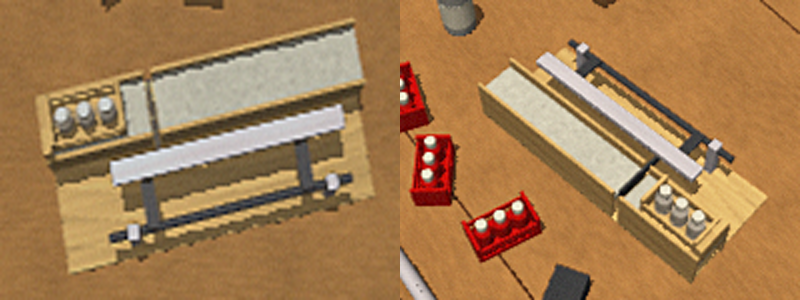

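The rack is against the end stop at (85,115), the blade stands up behind it at (635,185), and the arm is clear. I'll check the rack position by its caps before handing in.

```bash
python3 - <<'E'
from h import *
p,_=camera("top"); h=cv2.cvtColor(p,cv2.COLOR_RGB2HSV); w=(h[...,1]<45)&(h[...,2]>150)
for b,c,a in blobs(w,10,40):
    q=ch(ray("top",c,.111)*1000)[0]
    if abs(q[0])<15 and abs(q[1])<150: print(q)
    r=ch(ray("top",c,.111)*1000)[0]
for b,c,a in blobs(w,500,900):
    P=ray("top",np.argwhere(b)[:,::-1],.081)[:,:2]*1000; print(cv2.minAreaRect(P.astype(np.float32)))
E
```

```text
[ 3.1543576  78.05638286]
[ 2.73035386 52.2925911 ]
[  3.10286761 104.46422061]
((962.5662841796875, 143.8151397705078), (266.3406982421875, 26.51225471496582), 88.57215118408203)
((563.73828125, -31.69317626953125), (22.531421661376953, 284.1630554199219), 9.784436225891113)
```

```bash
python3 - <<'E'
from h import *
p,_=camera("scene"); h=cv2.cvtColor(p,cv2.COLOR_RGB2HSV); w=(h[...,1]<45)&(h[...,2]>150)
ys=[]
for b,c,a in blobs(w,8,40):
    q=ch(ray("scene",c,.111)*1000)[0]
    if abs(q[0])<15 and 30<q[1]<130: ys.append(q[1])
print(ys)
if len(ys)==3 and abs(np.mean(ys)-80)<3: print(hand_in())
E
```

```text
[np.float64(53.89462169125351), np.float64(62.355857204187515), np.float64(80.088255735321), np.float64(88.28130121384152), np.float64(105.82290834635558), np.float64(114.89563949744779)]
```

```bash
python3 -c "
from station import *
print(hand_in())"
```

```text
the job is handed in; nothing more can be done
None
```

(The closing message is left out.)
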